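# Lay the steel press plate on the bench press, edge first

### The arm

A 7-joint arm with a two-finger parallel gripper is mounted at the origin on a cart in front of the work surface, level with it; the furniture and walls round the work are solid. World frame = base frame: x ahead of the robot, y to its left, z up, the work surface at z = 0. Lengths are in m, angles in rad, forces in N, time in s.
With the tool pointing down it reaches from about 0.425 to 0.925 m from the base axis. Payload 6.8 kg.
Tool frame: the origin (TCP) lies at the very end of the fingers, on their centre line; the grasp point (between the pads) lies 19 mm behind it (tcp_to_grasp is the distance from the TCP to the grasp point, in m); z points along the fingers, y is the direction in which the jaws open and shut (so a half turn about z gives the same grasp; the last joint's range is limited). The gripper opens to 85 mm and grips with 20 to 120 N. Pads are 22 mm wide; open, the fingers measure 114 mm over their backs; the gripper's body (76 mm by 85 mm) begins 54 mm behind the grasp point. The pads swing forward as they close: fully open they stand 13 mm farther back than shut.
Start: joints at [-1.305, 0.477, 0.022, 1.555, -0.011, 1.109, -0.083], TCP at [0.246, 0.628, 0.231] pointing down, gripper open.
Joint ranges: [-2.96, 2.96], [-0.34, 2.1], [-1.41, 1.46], [0.24, 2.44], [-1.37, 4.51], [0.17, 1.92], [-2.96, 2.96]. Speed limits (rad/s): [2.39, 2.39, 3.14, 3.14, 3.14, 3.14, 3.14].

### API

Orientations are given as a unit quaternion [w, x, y, z].
In Python, from station import * gives the robot as it stands.
- The arm moves only by the tool apply_moves, never from a script. Its argument "increments" is one flat list of numbers, 5 for each row, row after row: the finger opening in mm, from 0 to 85.4, then the shift along the tool's x, y, z in mm, then the turn about the tool's z in degrees. In form: [claw, tx, ty, tz, roll, claw, tx, ty, tz, roll, ...]. A call has 1 to 12 rows; each row shifts and turns the pose as measured when the row begins, along the tool's axes as they then stand; what a row does not reach is not made up. A row lasts 1/8 s, in which the tool goes at most 62.5 mm and 10.7 degrees, less where a joint would pass 70% of its speed; a pose out of reach is approached as far as the arm can. A call with a gripper value outside its range is refused whole. The fingers move at their own pace and stop on an object; "squeeze" is the grip in N (left out, the last holds). Time passes only in rows, so rows that do not move let the fingers close. It gives the time, the measured TCP pose, the force and the opening at its end, in the units of the state.
- get_obs(): the state, without advancing time (a new reading comes with each control period).
- read_camera(name): name is "scene" or "top" or "wrist"; returns (picture, depth): 480x640x3 uint8, blue, green, red; 480x640 float32, m along the optical axis (not along the pixel's ray), 0 where there is no reading.
- get_calibration(name): a dict with "mtx" (3x3 intrinsics, pixels), "camera_from_world" (4x4, takes a point from world to camera coordinates); the wrist camera has in their place "T_tool_cam" (4x4, takes a point from camera to tool coordinates, whose origin is the TCP and whose axes are the flange's). Camera axes: x right, y down, z forward; pixel columns grow to the right and rows downward; lengths in m; the calibration is good to about 2 mm. A picture is of the moment at which its call begins: read the wrist's pose just before it. get_calibration takes no time and is no camera call.
- hand_in(): hands the job in, once; it reports no verdict.
Trained networks look in the newest picture that a camera, given by its name, has taken for a name from the list of things; names that differ only in an ending like _2 or _b are one class to them, and where a whole thing is asked for, a point or a joint stands for the part that bears it (a point fixed in the world has none). Each returns a list of dicts, best first, with "p" (0 to 1); they miss things now and then, are a little off and sometimes report something else, mostly with a low value. They report only what shows in the picture. A call takes as long as a camera call. They do not tell look-alikes from the thing itself.
- outline_of(camera, thing): "pixels" (480x640 bool, what is visible of it) and "extent" ([centre column, centre row, width, height] in pixels, round what is visible of it).
The state is a dict: "t": time; "q": joint angles; "joint_vel": joint speeds; "joint_torque": joint torques, N m; "eef_pos": TCP position; "tool_rot": TCP orientation; "contact_force": force on the tool from outside, world axes, zero at the start; "torque": the same for the moment, N m; "gripper_width": opening from 0.0 (shut) to 1.0 (fully open).
Only numpy, scipy, OpenCV 4.12 (cv2) and the standard library are available. Lean on these libraries where they do the work, as an engineer would, in place of code of your own. Each camera call takes 0.05 s, during which the arm holds its last target.

### The job

Take the bare steel press plate by its blue handle (not the white cover with the black handle) and put it on the grey press base: with the plate clearly tilted (about 20 degrees), first rest its edge nearest the robot on the base just inside the orange stop rail, then pivot it down on that edge under control, without letting it fall, until it lies flat, square to the rail and centred along it. Let go of it and leave the white cover, the flask and the beaker where they are.

Things in the scene. Friction and masses are not known exactly. Their poses are not given: they have to be found in the camera images.
- press_plate: bare steel plate 100 (its x) x 120 (its y) x 8 mm, about 0.75 kg, loose, with a blue bar handle on top: bar 14 mm wide (x), 100 mm long (y), 38 to 54 mm above the underside, on two 12 mm posts at y = +-42 mm. Pinch the bar's middle across x. Origin: centre of the underside; z up. Starts flat on the worktop, left or right of the base, x axis within 0.4 rad of straight ahead
- plate_handle (a point): middle of the blue handle bar of the steel plate, 46 mm above the centre of its underside
- edge_near (a point): middle of the lower 120 mm edge of the steel plate at its -x side (nearest the robot at the start), 50 mm from the plate's centre
- edge_far (a point): middle of the opposite lower edge of the steel plate, at its +x side
- press_base: grey board 130 (its x) x 150 (its y) x 15 mm, fixed to the worktop, origin at the centre of its underside, x pointing away from the robot within 0.3 rad. An orange stop rail, 14 mm wide, 12 mm high above the board, runs along y on its near side at x = -64 to -50 mm. When the plate's near edge touches the rail, its centre is right above the base's origin
- seat_line (a point): point on the board's upper face (15 mm above the worktop) at the foot of the rail's inner face, in the middle of the rail; axes as the base's
- drip_cover: white plate of the same shape and size with a black handle, lighter, loose: to be left alone. Origin at the centre of its underside
- flask: conical glass flask with a red stopper, 75 mm wide, 114 mm high, loose, standing behind the base to the left: to be left alone. Origin under its centre
- beaker: clear glass beaker, 78 mm wide, 92 mm high, loose, standing behind the base to the right: to be left alone. Origin under its centre
There are look-alikes about, which are no part of the job. Leave any purple look-alike of the press_plate alone.

How it is judged:
By the outcome, as a careful person would: the job done as asked, in the order asked, and still so for the second after the job is handed in, with the robot touching nothing.
It also fails if it takes over 45 s, if anything falls off the work surface, if the arm or the gripper's body presses on something with over 40 N, if the wrist force passes 120 N, or if a joint passes its speed limit or range.

## Working session

There is one attempt and no reset: what is moved stays moved. The work goes in short steps, Python scripts to look and compute and a tool call to move; the robot and the scene stay as the last step left them, time stands still between calls to the robot, and variables do not carry over. Pictures are saved under pics/ and viewed, and the job is handed in when it is done.

Besides the shell and the picture viewer there is one more tool, called after "Request:" as name(argument=value, ...) on one line, values as JSON. apply_moves: Moves the arm, as the interface text tells. Its arguments: {"type":"object","properties":{"increments":{"type":"array"},"squeeze":{"type":"number"}},"required":["increments"]}

```bash
ls -la; mkdir -p pics; python3 - <<'E'
from station import *
import cv2,numpy as np
o=get_obs(); print({k:np.round(v,4).tolist() for k,v in o.items()})
for n in ("scene","top","wrist"):
    im,d=read_camera(n); cv2.imwrite(f"pics/{n}0.png",im); np.save(f"{n}0.npy",d)
    c=get_calibration(n); print(n,{k:np.round(v,4).tolist() for k,v in c.items()})
E
```

```text
total 12
drwxr-xr-x  3 agent agent 4096 Dec  7 05:00 .
drwxr-xr-x 23 root  root  4096 Dec  7 05:00 ..
drwxr-xr-x  2 agent agent 4096 Dec  7 05:00 pics
{'t': 0.0, 'q': [-1.3051, 0.4778, 0.0223, 1.5565, -0.0115, 1.1093, -0.0831], 'joint_vel': [0.0002, -0.0001, -0.0007, 0.0002, 0.0011, -0.0002, -0.0009], 'joint_torque': [-0.0012, -59.6438, 1.6071, -28.1204, 0.0123, 0.009, -0.0], 'eef_pos': [0.2463, 0.6278, 0.2303], 'tool_rot': [-0.0001, 0.1858, 0.9826, -0.0009], 'contact_force': [0.42, 0.0344, 0.1111], 'torque': [-0.0004, -0.0466, 0.0288], 'gripper_width': 0.9965}
scene {'mtx': [[546.5632, 0.0, 319.5653], [0.0, 546.5632, 235.6874], [0.0, 0.0, 1.0]], 'camera_from_world': [[0.55, -0.8352, -0.0052, -0.4595], [-0.6176, -0.4025, -0.6756, 0.318], [0.5622, 0.3748, -0.7372, 1.679], [0.0, 0.0, 0.0, 1.0]]}
top {'mtx': [[536.0423, 0.0, 317.0182], [0.0, 536.0423, 238.9456], [0.0, 0.0, 1.0]], 'camera_from_world': [[-0.0639, -0.9979, -0.0068, -0.1255], [-0.9718, 0.0638, -0.2272, 0.5695], [0.2272, -0.0079, -0.9738, 1.4359], [0.0, 0.0, 0.0, 1.0]]}
wrist {'mtx': [[337.7391, 0.0, 315.4358], [0.0, 337.7391, 238.3583], [0.0, 0.0, 1.0]], 'T_tool_cam': [[-0.0001, -0.9583, -0.2858, 0.0726], [1.0, -0.0001, 0.0002, -0.0007], [-0.0002, -0.2858, 0.9583, -0.1414], [0.0, 0.0, 0.0, 1.0]]}
```

View pics/scene0.png

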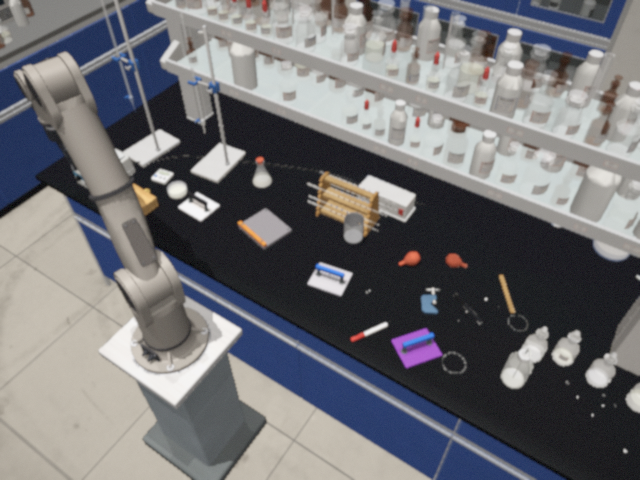

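View pics/top0.png

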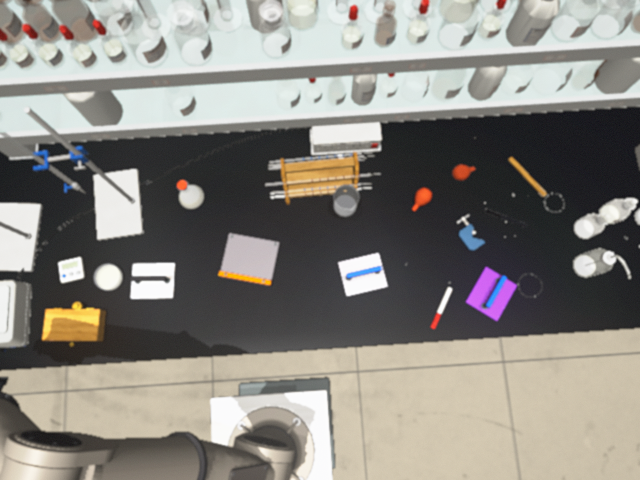

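```bash
cat > h.py <<'E'
from station import *
import cv2,numpy as np
from scipy.spatial.transform import Rotation as R
def Rq(q): return R.from_quat([q[1],q[2],q[3],q[0]])
def cloud(name,d,obs=None):
    c=get_calibration(name);K=c['mtx'];v,u=np.mgrid[:480,:640]
    P=np.stack([(u-K[0,2])/K[0,0]*d,(v-K[1,2])/K[1,1]*d,d],-1)
    if name=='wrist':
        T=np.array(c['T_tool_cam']);P=P@T[:3,:3].T+T[:3,3]
        return P@Rq(obs['tool_rot']).as_matrix().T+obs['eef_pos']
    T=np.linalg.inv(np.array(c['camera_from_world']));return P@T[:3,:3].T+T[:3,3]
E
python3 - <<'E'
from h import *
im,d=read_camera("top");X=cloud("top",d)
cv2.imwrite("pics/crop1.png",cv2.resize(im[190:340,100:540],None,fx=1.8,fy=1.8,interpolation=cv2.INTER_CUBIC))
for t in ("press_plate","press_base","drip_cover","flask","beaker"):
  for r in outline_of("top",t)[:4]:
    m=r['pixels']&(d>0);p=X[m]
    zs=p[:,2]; print(t,round(r['p'],2),np.round(r['extent']),np.round(np.median(p,0),4),np.round(np.percentile(zs,[5,50,95]),3))
    p2=p[(zs<np.percentile(zs,90))]
    rr=cv2.minAreaRect((p2[:,:2]*1000).astype(np.float32));print("   ",np.round(rr[0],1),np.round(rr[1],1),round(rr[2],1))
E
```

```text
press_plate 0.98 [364. 276.  49.  42.] [ 0.4585 -0.2854  0.0086] [0.002 0.009 0.054]
    [ 462.7 -286.6] [103.8 119.7] 10.0
press_plate 0.64 [491. 295.  52.  53.] [ 0.3832 -0.6431  0.0086] [0.002 0.009 0.054]
    [ 385.7 -647.5] [106.1 125.2] 54.2
press_base 0.66 [249. 260.  64.  55.] [0.5237 0.0343 0.0153] [0.007 0.015 0.027]
    [527.5  37.9] [159.5 134.3] 77.6
press_base 0.48 [363. 273.  42.  44.] [ 0.4598 -0.2865  0.0085] [0.001 0.008 0.054]
    [ 464.9 -287.4] [104.9 124.9] 9.6
drip_cover 0.59 [153. 279.  39.  35.] [0.4798 0.3115 0.0089] [0.003 0.009 0.054]
    [484.6 315.2] [124.9 100.6] 85.9
flask 0.65 [192. 193.  27.  27.] [0.718  0.1925 0.0425] [0.009 0.043 0.115]
    [724.9 198.2] [64.  74.9] 32.6
beaker 0.92 [347. 203.  25.  34.] [ 0.6848 -0.253   0.0331] [-0.001  0.033  0.091]
    [ 673.  -251.2] [76.1 69. ] 11.9
```

View pics/crop1.png

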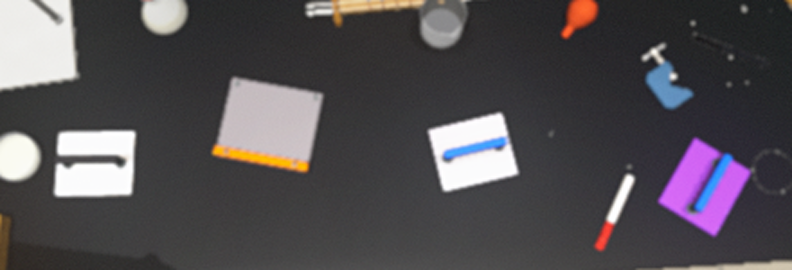

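Request:
apply_moves(increments=[85,20,-35,-40,10,85,20,-35,-40,10,85,10,-30,-50,10,85,0,-20,-55,0,85,0,0,-60,0,85,0,0,-60,0])

```text
t: 1.2
eef_pos: [0.1321, 0.5521, 0.5397]
tool_rot: [0.001, 0.441, 0.897, -0.005]
contact_force: [0.6, 0.9, -0.7]
gripper_width: 0.991
```

```bash
cat > st.py <<'E'
from h import *
o=get_obs();M=Rq(o['tool_rot']).as_matrix()
print('t',round(o['t'],2),'q',np.round(o['q'],3).tolist(),'p',np.round(o['eef_pos'],4),'F',np.round(o['contact_force'],1),'g',round(float(o['gripper_width'])*85.4,1))
p=o['eef_pos'];az=np.arctan2(p[1],p[0])
zt=M[:,2];print('r',round(float(np.hypot(p[0],p[1])),4),'az',round(np.degrees(az),1),'y az',round(np.degrees(np.arctan2(M[1,1],M[0,1])),2),'tilt',round(np.degrees(np.arccos(-zt[2])),2),'dir',round(np.degrees(np.arctan2(zt[1],zt[0])),1));print(np.round(M,3).tolist())
E
python3 st.py
```

```text
t 1.2 q [-1.531, 0.178, 0.108, 1.297, -0.021, 1.678, -0.77] p [0.1321 0.5521 0.5397] F [ 0.6  0.9 -0.7] g 84.7
r 0.5677 az 76.5 y az 37.63 tilt 0.61 dir -106.2
[[-0.611, 0.792, -0.003], [0.792, 0.611, -0.01], [-0.006, -0.009, -1.0]]
```

Request:
apply_moves(increments=[85,0,0,-60,0,85,0,0,-60,0,85,0,0,-60,0])

```text
t: 1.58
eef_pos: [0.1329, 0.5475, 0.6712]
tool_rot: [-0.007, 0.442, 0.897, 0.019]
contact_force: [-3.2, -12.6, -1.4]
gripper_width: 0.995
```

```bash
python3 st.py
```

```text
t 1.57 q [-1.82, 0.209, 0.53, 1.003, -0.118, 1.916, -0.688] p [0.1329 0.5475 0.6712] F [ -3.2 -12.6  -1.4] g 85.0
r 0.5633 az 76.4 y az 37.56 tilt 2.29 dir 82.8
[[-0.61, 0.792, 0.005], [0.792, 0.609, 0.04], [0.028, 0.028, -0.999]]
```

Request:
apply_moves(increments=[85,0,0,-60,0,85,0,0,-60,0,85,0,0,-60,0])

```text
t: 1.95
eef_pos: [0.1263, 0.5189, 0.7463]
tool_rot: [-0.024, 0.44, 0.893, 0.091]
contact_force: [-0.3, -0.7, 0.6]
gripper_width: 0.995
```

```bash
python3 st.py
```

```text
t 1.95 q [-2.092, 0.117, 0.793, 0.954, -0.1, 1.915, -0.697] p [0.1263 0.5189 0.7463] F [-0.3 -0.7  0.6] g 85.0
r 0.5341 az 76.3 y az 37.08 tilt 10.76 dir 78.4
[[-0.612, 0.79, 0.037], [0.781, 0.597, 0.183], [0.122, 0.141, -0.982]]
```

```bash
cat > plan.py <<'E'
from h import *
def plan(wps,claw,step=58,obs=None):
    """wps: list of (xyz, roll_total_deg); prints rows, starting at the measured pose"""
    o=obs or get_obs();M=Rq(o['tool_rot']).as_matrix();p=np.array(o['eef_pos']);rows=[]
    for w,roll in wps:
        d=np.array(w)-p;n=int(max(np.ceil(np.linalg.norm(d)*1000/step),np.ceil(abs(roll)/10),1))
        for i in range(n):
            inc=np.round((M.T@(d/n))*1000,0 if step>15 else 1);r=round(roll/n,1)
            rows.append([claw,*inc.tolist(),r]);p=p+M@inc/1000;M=M@R.from_euler('z',r,degrees=True).as_matrix()
    print(len(rows),'rows, end',np.round(p,3))
    for i in range(0,len(rows),12): print([float(x) if x%1 else int(x) for q in rows[i:i+12] for x in q])
E
python3 - <<'E'
from plan import *
P=lambda az,r,z:(r*np.cos(np.radians(az)),r*np.sin(np.radians(az)),z)
plan([(P(55,.5,.65),0),(P(35,.48,.52),0)]+[(P(a,.46,.5),r) for a,r in ((14,9),(-7,9),(-28,10),(-49,0),(-70,0),(-91,0),(-101,0))],85,62)
E
```

```text
28 rows, end [-0.088 -0.452  0.499]
[85, -49, 12, 20, 0, 85, -49, 12, 20, 0, 85, -49, 12, 20, 0, 85, -49, 12, 20, 0, 85, -46, -4, 27, 0, 85, -46, -4, 27, 0, 85, -46, -4, 27, 0, 85, -46, -4, 27, 0, 85, -55, -19, -3, 3, 85, -56, -16, -3, 3, 85, -57, -13, -3, 3, 85, -50, -23, -10, 3]
[85, -51, -21, -10, 3, 85, -52, -18, -10, 3, 85, -43, -33, -10, 3.3, 85, -45, -31, -10, 3.3, 85, -47, -28, -10, 3.3, 85, -37, -41, -10, 0, 85, -37, -41, -10, 0, 85, -37, -41, -10, 0, 85, -19, -52, -7, 0, 85, -19, -52, -7, 0, 85, -19, -52, -7, 0, 85, 1, -56, -3, 0]
[85, 1, -56, -3, 0, 85, 1, -56, -3, 0, 85, 10, -39, -1, 0, 85, 10, -39, -1, 0]
```

Request:
apply_moves(increments=[85,-49,12,20,0,85,-49,12,20,0,85,-49,12,20,0,85,-49,12,20,0,85,-46,-4,27,0,85,-46,-4,27,0,85,-46,-4,27,0,85,-46,-4,27,0,85,-55,-19,-3,3,85,-56,-16,-3,3,85,-57,-13,-3,3,85,-50,-23,-10,3])

```text
t: 3.45
eef_pos: [0.4605, 0.0433, 0.4891]
tool_rot: [-0.039, 0.529, 0.842, 0.093]
contact_force: [1.9, 0.4, 0.4]
gripper_width: 0.993
```

```bash
python3 st.py
```

```text
t 3.45 q [-1.388, -0.312, 1.02, 1.705, 0.091, 1.497, 0.071] p [0.4605 0.0433 0.4891] F [1.9 0.4 0.4] g 84.8
r 0.4625 az 5.4 y az 25.15 tilt 11.63 dir 80.6
[[-0.437, 0.899, 0.033], [0.884, 0.422, 0.199], [0.165, 0.116, -0.979]]
```

Request:
apply_moves(increments=[85,-51,-21,-10,3,85,-52,-18,-10,3,85,-43,-33,-10,3.3,85,-45,-31,-10,3.3,85,-47,-28,-10,3.3,85,-37,-41,-10,0,85,-37,-41,-10,0,85,-37,-41,-10,0,85,-19,-52,-7,0,85,-19,-52,-7,0,85,-19,-52,-7,0,85,1,-56,-3,0])

```text
t: 4.95
eef_pos: [0.0914, -0.4558, 0.4808]
tool_rot: [-0.045, 0.646, 0.757, 0.089]
contact_force: [0.2, -0.3, -0.6]
gripper_width: 0.999
```

```bash
python3 st.py
```

```text
t 4.95 q [-0.43, -0.337, 1.438, 1.587, 0.19, 1.737, 1.152] p [ 0.0914 -0.4558  0.4808] F [ 0.2 -0.3 -0.6] g 85.3
r 0.4648 az -78.7 y az 8.59 tilt 11.4 dir 76.2
[[-0.161, 0.986, 0.047], [0.97, 0.149, 0.192], [0.182, 0.077, -0.98]]
```

Request:
apply_moves(increments=[85,-6,-39,-45,0,85,-6,-39,-45,0,85,-6,-39,-45,0,85,-6,-39,-45,0,85,11,5,-59,0])

```text
t: 5.58
eef_pos: [-0.071, -0.4681, 0.6268]
tool_rot: [0.012, 0.652, 0.757, 0.047]
contact_force: [-0.8, 2.6, 2.9]
gripper_width: 0.997
```

```bash
python3 st.py
```

```text
t 5.58 q [-0.01, -0.183, 1.455, 1.29, 0.101, 1.916, 1.619] p [-0.071  -0.4681  0.6268] F [-0.8  2.6  2.9] g 85.1
r 0.4734 az -98.6 y az 8.37 tilt 5.6 dir 34.5
[[-0.149, 0.986, 0.08], [0.988, 0.145, 0.055], [0.043, 0.088, -0.995]]
```

Request:
apply_moves(increments=[85,35,-43,-2,0,85,35,-43,-2,0,85,35,-43,-2,0,85,35,-43,-2,0,85,35,-43,-2,0,85,25,-30,-30,0])

```text
t: 6.32
eef_pos: [-0.2277, -0.3755, 0.6364]
tool_rot: [0.013, 0.653, 0.757, 0.033]
contact_force: [0.4, 0.0, 0.6]
gripper_width: 0.994
```

```bash
python3 st.py
```

```text
t 6.33 q [1.249, -0.051, 0.725, 1.318, -0.013, 1.916, 2.115] p [-0.2277 -0.3755  0.6364] F [0.4 0.  0.6] g 84.9
r 0.4392 az -121.2 y az 8.36 tilt 4.04 dir 26.9
[[-0.147, 0.987, 0.063], [0.989, 0.145, 0.032], [0.022, 0.067, -0.998]]
```

Request:
apply_moves(increments=[85,42,-40,-10,0,85,42,-40,-10,0,85,42,-40,-10,0,85,0,0,-40,0])

```text
t: 6.82
eef_pos: [-0.3334, -0.2998, 0.6522]
tool_rot: [0.013, 0.654, 0.757, 0.011]
contact_force: [0.7, -1.2, 0.2]
gripper_width: 0.995
```

```bash
python3 st.py
```

```text
t 6.83 q [2.086, -0.004, 0.204, 1.251, -0.027, 1.916, 2.426] p [-0.3334 -0.2998  0.6522] F [ 0.7 -1.2  0.2] g 85.0
r 0.4484 az -138.0 y az 8.34 tilt 1.95 dir -2.1
[[-0.145, 0.989, 0.034], [0.989, 0.145, -0.001], [-0.006, 0.034, -0.999]]
```

Request:
apply_moves(increments=[85,35,-25,-15,0,85,35,-25,-15,0,85,10,-10,-35,0])

```text
t: 7.2
eef_pos: [-0.4073, -0.228, 0.6735]
tool_rot: [0.009, 0.653, 0.757, -0.016]
contact_force: [1.5, 0.3, 0.7]
gripper_width: 0.996
```

```bash
python3 st.py
```

```text
t 7.2 q [2.225, 0.012, 0.298, 1.188, -0.029, 1.915, 2.659] p [-0.4073 -0.228   0.6735] F [1.5 0.3 0.7] g 85.0
r 0.4668 az -150.8 y az 8.41 tilt 2.04 dir -102.3
[[-0.147, 0.989, -0.008], [0.989, 0.146, -0.035], [-0.033, -0.013, -0.999]]
```

```bash
cat > loc.py <<'E'
from h import *
def locate(im,X,d,box=None):
    hsv=cv2.cvtColor(im,cv2.COLOR_BGR2HSV)
    out={}
    reg=lambda lo,hi,c,r=.12:(np.linalg.norm(X[...,:2]-np.array(c),axis=-1)<r)&(d>0)&np.all((hsv>=lo)&(hsv<=hi),-1)
    def rect(m,zlo,zhi):
        m=m&(X[...,2]>zlo)&(X[...,2]<zhi);p=X[m][:,:2]*1000
        rr=cv2.minAreaRect(p.astype(np.float32));return np.round(np.median(X[m],0),4),np.round(rr[0],1),np.round(rr[1],1),round(rr[2],2),int(m.sum()),p
    return hsv,reg,rect
E
python3 - <<'E'
from loc import *
from plan import plan
im,d=read_camera("top");X=cloud("top",d);np.savez("top1.npz",im=im,d=d)
hsv,reg,rect=locate(im,X,d)
h=rect(reg((95,90,40),(130,255,255),(.463,-.287)),.03,.07);print('handle',h[:5])
p=h[5];c=p.mean(0);u,s,v=np.linalg.svd(p-c);print(c,np.degrees(np.arctan2(v[0][1],v[0][0])))
for r in outline_of("top","press_plate")[:1]:
    m=r['pixels']&(d>0)&(X[...,2]>.005)&(X[...,2]<.013);q=X[m][:,:2]*1000
    rr=cv2.minAreaRect(q.astype(np.float32));print('plate',np.round(rr[0],1),np.round(rr[1],1),rr[2])
for r in outline_of("top","press_base")[:1]:
    m=r['pixels']&(d>0)&(X[...,2]>.011)&(X[...,2]<.019);q=X[m][:,:2]*1000
    rr=cv2.minAreaRect(q.astype(np.float32));print('board',np.round(rr[0],1),np.round(rr[1],1),rr[2])
    m=r['pixels']&(d>0)&(X[...,2]>.022)&(X[...,2]<.032);q=X[m][:,:2]*1000
    rr=cv2.minAreaRect(q.astype(np.float32));print('rail',np.round(rr[0],1),np.round(rr[1],1),rr[2])
o=rect(reg((5,150,100),(22,255,255),(.47,.03),.15),.018,.034);print('rail',o[:5])
from plan import *
P=lambda az,r,z:(r*np.cos(np.radians(az)),r*np.sin(np.radians(az)),z)
plan([(P(a,.46,z),0) for a,z in ((-130,.6),(-108,.55),(-86,.5),(-64,.45),(-48,.40))]+[((.44,-.30,.33),-2)],85,62)
E
```

```text
handle (array([ 0.4614, -0.2851,  0.0526]), array([ 462. , -285.2]), array([12.8, 95.4]), 9.99, 162)
[ 461.35716511 -285.39681059] -80.30118812110048
plate [ 463.4 -287.1] [100.3 119.7] 9.771888732910156
board [527.8  34.6] [150.  130.2] 76.04366302490234
rail [524.3  34.6] [149.3 123.1] 75.04617309570312
rail (array([0.471 , 0.051 , 0.0258]), array([470.9,  48.7]), array([149.7,  12.5]), 75.88, 205)
18 rows, end [ 0.44  -0.3    0.331]
[85, -45, 31, 26, 0, 85, -45, 31, 26, 0, 85, -45, 31, 26, 0, 85, -35, 46, 17, 0, 85, -35, 46, 17, 0, 85, -35, 46, 17, 0, 85, -15, 57, 17, 0, 85, -15, 57, 17, 0, 85, -15, 57, 17, 0, 85, 7, 58, 15, 0, 85, 7, 58, 15, 0, 85, 7, 58, 15, 0]
[85, 19, 39, 16, 0, 85, 19, 39, 16, 0, 85, 19, 39, 16, 0, 85, 8, 46, 22, -0.7, 85, 7, 46, 22, -0.7, 85, 7, 46, 22, -0.7]
```

Request:
apply_moves(increments=[85,-45,31,26,0,85,-45,31,26,0,85,-45,31,26,0,85,-35,46,17,0,85,-35,46,17,0,85,-35,46,17,0,85,-15,57,17,0,85,-15,57,17,0,85,-15,57,17,0,85,7,58,15,0,85,7,58,15,0,85,7,58,15,0])

```text
t: 8.85
eef_pos: [0.2174, -0.4078, 0.4409]
tool_rot: [0.005, 0.645, 0.764, -0.01]
contact_force: [0.9, -0.8, -0.2]
gripper_width: 0.998
```

Request:
apply_moves(increments=[85,19,39,16,0,85,19,39,16,0,85,19,39,16,0,85,8,46,22,-0.7,85,7,46,22,-0.7,85,7,46,22,0])

```text
t: 9.6
eef_pos: [0.4658, -0.2698, 0.3168]
tool_rot: [0.003, 0.628, 0.778, -0.009]
contact_force: [0.6, -0.6, 0.5]
gripper_width: 0.995
```

```bash
python3 st.py
```

```text
t 9.6 q [1.079, 0.271, -0.818, 1.734, 0.229, 1.23, 0.413] p [ 0.4658 -0.2698  0.3168] F [ 0.6 -0.6  0.5] g 84.9
r 0.5383 az -30.1 y az 12.13 tilt 1.12 dir -112.2
[[-0.21, 0.978, -0.007], [0.977, 0.21, -0.018], [-0.016, -0.011, -1.0]]
```

```bash
python3 - <<'E'
from loc import *
o=get_obs();im,d=read_camera("wrist");X=cloud("wrist",d,o);cv2.imwrite("pics/w1.png",im)
hsv,reg,rect=locate(im,X,d)
h=rect(reg((95,90,40),(130,255,255),(.463,-.287)),.03,.07);print('handle',h[:5])
p=h[5];c=p.mean(0);u,s,v=np.linalg.svd(p-c);print(c,np.degrees(np.arctan2(v[0][1],v[0][0])))
m=(np.linalg.norm(X[...,:2]-[.463,-.287],axis=-1)<.09)&(X[...,2]>.004)&(X[...,2]<.014)&(hsv[...,2]>110)
rr=cv2.minAreaRect((X[m][:,:2]*1000).astype(np.float32));print(rr,np.median(X[m],0))
E
```

```text
handle (array([ 0.4622, -0.282 ,  0.0525]), array([ 462.5, -285.5]), array([13.9, 99.4]), 9.6, 897)
[ 462.19807584 -282.9680539 ] -80.4708176536816
((462.6253967285156, -285.8217468261719), (99.76663970947266, 119.850341796875), 9.602703094482422) [ 0.45974857 -0.28042236  0.0068579 ]
```

View pics/w1.png

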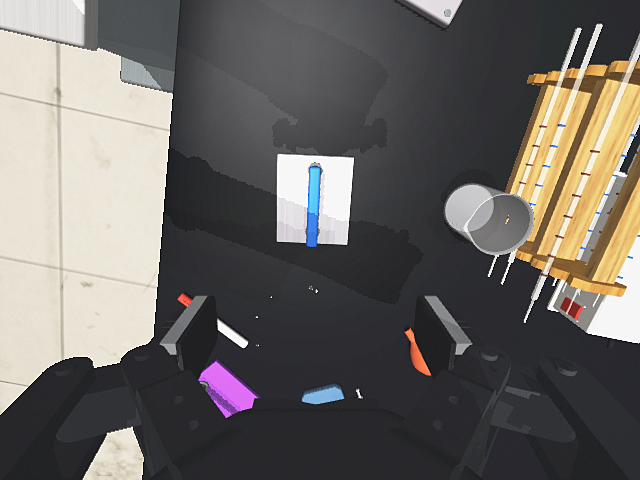

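```bash
python3 - <<'E'
from plan import *
plan([((.4625,-.2856,.10),2.5)],50,50)
E
```

```text
5 rows, end [ 0.462 -0.284  0.099]
[50, -3, -2, 43, 0.5, 50, -3, -2, 43, 0.5, 50, -3, -2, 43, 0.5, 50, -3, -2, 43, 0.5, 50, -3, -2, 43, 0.5]
```

Request:
apply_moves(increments=[50,-3,-2,43,0.5,50,-3,-2,43,0.5,50,-3,-1,43,0.5,50,-3,-1,43,0.5,50,-3,-1,43,0.5,50,0,0,0,0])

```text
t: 10.4
eef_pos: [0.4688, -0.2693, 0.0904]
tool_rot: [-0.002, 0.636, 0.772, -0.003]
contact_force: [-0.5, 0.1, -0.2]
gripper_width: 0.583
```

```bash
python3 st.py; python3 - <<'E'
from plan import *
plan([((.4625,-.2856,.029),0)],50,30)
E
```

```text
t 10.4 q [0.947, 0.538, -0.695, 1.955, 0.472, 0.821, 0.182] p [ 0.4688 -0.2693  0.0904] F [-0.5  0.1 -0.2] g 49.8
r 0.5407 az -29.9 y az 11.07 tilt 0.46 dir -160.9
[[-0.192, 0.981, -0.008], [0.981, 0.192, -0.003], [-0.001, -0.008, -1.0]]
3 rows, end [ 0.462 -0.286  0.03 ]
[50, -5, -3, 20, 0, 50, -5, -3, 20, 0, 50, -5, -3, 20, 0]
```

Request:
apply_moves(increments=[50,-15,-9,0,1.5,50,0,0,0,0])

```text
t: 10.65
eef_pos: [0.4646, -0.2863, 0.0933]
tool_rot: [-0.0, 0.646, 0.764, -0.003]
contact_force: [0.2, 0.4, 1.1]
gripper_width: 0.586
```

```bash
python3 st.py
```

```text
t 10.65 q [0.972, 0.537, -0.688, 1.945, 0.465, 0.825, 0.195] p [ 0.4646 -0.2863  0.0933] F [0.2 0.4 1.1] g 50.0
r 0.5457 az -31.6 y az 9.57 tilt 0.34 dir -138.9
[[-0.166, 0.986, -0.004], [0.986, 0.166, -0.004], [-0.003, -0.005, -1.0]]
```

Request:
apply_moves(increments=[50,0,-2,40,0,50,0,0,22,0,50,0,0,0,0])

```text
t: 11.02
eef_pos: [0.4663, -0.2897, 0.0357]
tool_rot: [0.005, 0.647, 0.763, -0.002]
contact_force: [-0.1, 0.7, 0.2]
gripper_width: 0.586
```

```bash
python3 st.py
```

```text
t 11.03 q [0.923, 0.617, -0.624, 1.974, 0.554, 0.715, 0.122] p [ 0.4663 -0.2897  0.0357] F [-0.1  0.7  0.2] g 50.1
r 0.549 az -31.9 y az 9.41 tilt 0.61 dir -63.4
[[-0.164, 0.987, 0.005], [0.986, 0.164, -0.009], [-0.01, 0.003, -1.0]]
```

Request:
apply_moves(increments=[50,5,-3,8,0,50,0,0,0,0])

```text
t: 11.28
eef_pos: [0.4638, -0.2857, 0.0298]
tool_rot: [0.007, 0.647, 0.763, -0.002]
contact_force: [0.3, -0.1, -0.9]
gripper_width: 0.582
```

```bash
python3 st.py
```

```text
t 11.28 q [0.915, 0.619, -0.617, 1.99, 0.566, 0.694, 0.105] p [ 0.4638 -0.2857  0.0298] F [ 0.3 -0.1 -0.9] g 49.7
r 0.5448 az -31.6 y az 9.39 tilt 0.8 dir -54.5
[[-0.163, 0.987, 0.008], [0.987, 0.163, -0.011], [-0.013, 0.006, -1.0]]
```

Well aligned; close on the bar.

Request:
apply_moves(increments=[25,0,-1,2,0,10,0,0,0,0,5,0,0,0,0,5,0,0,0,0], squeeze=80)

```text
t: 11.78
eef_pos: [0.4635, -0.2864, 0.0292]
tool_rot: [0.008, 0.647, 0.763, -0.002]
contact_force: [0.1, 1.2, -1.0]
gripper_width: 0.149
```

```bash
python3 st.py
```

```text
t 11.78 q [0.915, 0.619, -0.615, 1.991, 0.568, 0.691, 0.104] p [ 0.4635 -0.2864  0.0292] F [ 0.1  1.2 -1. ] g 12.8
r 0.5448 az -31.7 y az 9.39 tilt 0.92 dir -53.4
[[-0.163, 0.987, 0.01], [0.987, 0.163, -0.013], [-0.014, 0.007, -1.0]]
```

Request:
apply_moves(increments=[5,0,0,-25,0,5,0,0,-40,0,5,0,0,-55,0,5,0,0,-60,3])

```text
t: 12.28
eef_pos: [0.4553, -0.2822, 0.205]
tool_rot: [-0.002, 0.667, 0.745, -0.003]
contact_force: [0.5, -2.4, -5.7]
gripper_width: 0.147
```

```bash
python3 st.py; python3 - <<'E'
from plan import *
plan([((.485,-.121,.48),20)],5,58)
im,d=read_camera("scene");cv2.imwrite("pics/s1.png",im)
E
```

```text
t 12.28 q [1.057, 0.378, -0.768, 1.873, 0.311, 1.019, 0.267] p [ 0.4553 -0.2822  0.205 ] F [ 0.5 -2.4 -5.7] g 12.5
r 0.5356 az -31.8 y az 6.34 tilt 0.41 dir -164.4
[[-0.11, 0.994, -0.007], [0.994, 0.11, -0.002], [-0.001, -0.007, -1.0]]
6 rows, end [ 0.486 -0.122  0.481]
[5, 26, 8, -46, 3.3, 5, 26, 6, -46, 3.3, 5, 27, 5, -46, 3.3, 5, 27, 3, -46, 3.3, 5, 27, 1, -46, 3.3, 5, 27, 0, -46, 3.3]
```

View pics/s1.png

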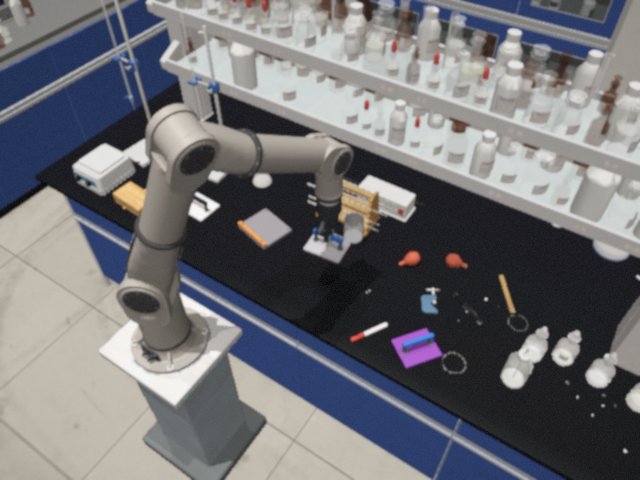

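Request:
apply_moves(increments=[5,26,8,-46,3.5,5,26,6,-46,3.5,5,27,5,-46,3.5,5,27,3,-46,3.5,5,27,1,-46,3.5,5,27,0,-46,3.5])

```text
t: 13.08
eef_pos: [0.4856, -0.1195, 0.4874]
tool_rot: [-0.002, 0.797, 0.603, -0.006]
contact_force: [0.7, -0.6, -5.9]
gripper_width: 0.146
```

```bash
python3 st.py
```

```text
t 13.07 q [0.883, 0.123, -0.852, 1.506, 0.098, 1.567, -0.242] p [ 0.4856 -0.1195  0.4874] F [ 0.7 -0.6 -5.9] g 12.5
r 0.5001 az -13.8 y az -15.78 tilt 0.77 dir -158.4
[[0.272, 0.962, -0.013], [0.962, -0.272, -0.005], [-0.008, -0.011, -1.0]]
```

Now raise into the wrist limit to obtain the tilt (outward at azimuth ≈ −14°).

Request:
apply_moves(increments=[5,0,0,-55,0,5,0,0,-55,0,5,0,0,-55,0,5,0,0,-55,0,5,0,0,-50,0])

```text
t: 13.7
eef_pos: [0.4952, -0.1201, 0.6246]
tool_rot: [-0.007, 0.797, 0.604, -0.019]
contact_force: [0.1, -0.9, -6.5]
gripper_width: 0.144
```

```bash
python3 st.py
```

```text
t 13.7 q [0.204, 0.12, -0.117, 1.18, 0.031, 1.879, -0.178] p [ 0.4952 -0.1201  0.6246] F [ 0.1 -0.9 -6.5] g 12.3
r 0.5095 az -13.6 y az -15.7 tilt 2.3 dir -162.1
[[0.27, 0.962, -0.038], [0.963, -0.27, -0.012], [-0.022, -0.033, -0.999]]
```

Request:
apply_moves(increments=[5,0,0,-60,0,5,0,0,-60,0,5,0,0,-60,0,5,0,0,-60,0])

```text
t: 14.2
eef_pos: [0.5021, -0.1227, 0.6658]
tool_rot: [0.015, 0.797, 0.604, -0.006]
contact_force: [1.5, -0.4, -6.2]
gripper_width: 0.147
```

```bash
python3 st.py
```

```text
t 14.2 q [-0.634, 0.135, 0.908, 1.128, -0.083, 1.913, -0.034] p [ 0.5021 -0.1227  0.6658] F [ 1.5 -0.4 -6.2] g 12.6
r 0.5168 az -13.7 y az -15.71 tilt 1.83 dir -75.5
[[0.271, 0.963, 0.008], [0.962, -0.271, -0.031], [-0.028, 0.016, -0.999]]
```

Request:
apply_moves(increments=[5,0,0,-60,0,5,0,0,-60,0,5,0,0,-60,0])

```text
t: 14.58
eef_pos: [0.5188, -0.0304, 0.7167]
tool_rot: [0.052, 0.729, 0.682, 0.04]
contact_force: [5.6, -1.4, -7.8]
gripper_width: 0.145
```

```bash
python3 st.py
```

```text
t 14.57 q [-1.129, 0.185, 1.395, 1.056, -0.207, 1.914, 0.102] p [ 0.5188 -0.0304  0.7167] F [ 5.6 -1.4 -7.8] g 12.4
r 0.5197 az -3.4 y az -3.76 tilt 7.5 dir -9.1
[[0.067, 0.989, 0.129], [0.998, -0.065, -0.021], [-0.012, 0.13, -0.991]]
```

Request:
apply_moves(increments=[5,-30,5,-50,4,5,-30,5,-50,4,5,-15,5,-55,3])

```text
t: 14.95
eef_pos: [0.5153, -0.0457, 0.7605]
tool_rot: [0.082, 0.761, 0.64, 0.069]
contact_force: [0.6, -0.7, -6.7]
gripper_width: 0.143
```

```bash
python3 st.py
```

```text
t 14.95 q [-1.052, 0.091, 1.182, 0.975, -0.078, 1.915, -0.087] p [ 0.5153 -0.0457  0.7605] F [ 0.6 -0.7 -6.7] g 12.2
r 0.5174 az -5.1 y az -9.84 tilt 12.35 dir -9.8
[[0.171, 0.962, 0.211], [0.985, -0.167, -0.036], [0.0, 0.214, -0.977]]
```

Request:
apply_moves(increments=[5,-30,10,-55,2,5,-30,10,-55,2,5,-20,10,-55,1])

```text
t: 15.32
eef_pos: [0.5006, -0.114, 0.8102]
tool_rot: [0.117, 0.779, 0.606, 0.108]
contact_force: [0.0, -0.2, -7.0]
gripper_width: 0.148
```

```bash
python3 st.py
```

```text
t 15.32 q [-0.879, 0.048, 1.092, 0.884, -0.059, 1.916, -0.07] p [ 0.5006 -0.114   0.8102] F [ 0.  -0.2 -7. ] g 12.7
r 0.5134 az -12.8 y az -14.46 tilt 18.26 dir -9.5
[[0.241, 0.92, 0.309], [0.97, -0.237, -0.052], [0.026, 0.312, -0.95]]
```

Request:
apply_moves(increments=[5,-48,2,0,0,5,-48,2,-10,0,5,-48,2,-15,0])

```text
t: 15.7
eef_pos: [0.4773, -0.2103, 0.8112]
tool_rot: [0.121, 0.777, 0.608, 0.109]
contact_force: [1.2, 0.2, -7.4]
gripper_width: 0.146
```

```bash
python3 st.py
```

```text
t 15.7 q [-0.337, 0.07, 0.785, 0.855, -0.143, 1.916, 0.124] p [ 0.4773 -0.2103  0.8112] F [ 1.2  0.2 -7.4] g 12.5
r 0.5215 az -23.8 y az -14.22 tilt 18.79 dir -9.9
[[0.238, 0.918, 0.317], [0.971, -0.233, -0.055], [0.023, 0.321, -0.947]]
```

Request:
apply_moves(increments=[5,-45,0,-25,0,5,-40,0,-35,0,5,-30,0,-40,0])

```text
t: 16.08
eef_pos: [0.435, -0.2789, 0.8309]
tool_rot: [0.145, 0.776, 0.602, 0.119]
contact_force: [0.0, -1.2, -5.2]
gripper_width: 0.147
```

```bash
python3 st.py
```

```text
t 16.07 q [0.291, 0.068, 0.267, 0.798, -0.147, 1.916, 0.229] p [ 0.435  -0.2789  0.8309] F [ 0.  -1.2 -5.2] g 12.6
r 0.5167 az -32.7 y az -14.47 tilt 21.6 dir -12.7
[[0.246, 0.9, 0.359], [0.969, -0.232, -0.081], [0.01, 0.368, -0.93]]
```

```bash
cat > geo.py <<'E'
from plan import *
Mg=np.array([[-0.163,0.987,0.01],[0.987,0.163,-0.013],[-0.014,0.007,-1.0]])
tg=np.array([.4635,-.2864,.0292]);pc=np.array([.4625,-.2856,0])
Rp_t=Mg.T@R.from_euler('z',9.6,degrees=True).as_matrix()
p_t=Mg.T@(pc-tg)
yawb=np.radians(-14.05);B=np.array([.5278,.0346,0]);Rb=R.from_euler('z',yawb).as_matrix()
def plate(o=None):
    o=o or get_obs();M=Rq(o['tool_rot']).as_matrix();t=np.array(o['eef_pos'])
    Rp=M@Rp_t;c=t+M@p_t
    return Rp,c
def report(o=None):
    Rp,c=plate(o);f=lambda v:np.round((Rb.T@(c+Rp@np.array(v)-B))*1000,1)
    print('base mm: near mid',f([-.05,0,0]),'near L',f([-.05,.06,0]),'near R',f([-.05,-.06,0]),'far',f([.05,0,0]))
    rb=Rb.T@Rp;print('pitch',round(np.degrees(np.arctan2(rb[2,0],np.hypot(rb[0,0],rb[1,0]))),2),'side',round(np.degrees(np.arcsin(rb[2,1])),2),'yaw',round(np.degrees(np.arctan2(rb[1,0],rb[0,0])),2))
def tcp_for(edge_b):
    """TCP so near-edge mid is at edge_b (m, base frame) with present attitude"""
    Rp,c=plate();e=c+Rp@[-.05,0,0];return np.array(get_obs()['eef_pos'])+(B+Rb@np.array(edge_b)-e)
if __name__=='__main__': report()
E
python3 - <<'E'
from geo import *
report();w=tcp_for((-.044,0,.065));print(w)
plan([((.46,-.16,.55),0),((w[0],w[1],.3),0),(w,0)],5,58)
E
```

```text
base mm: near mid [ -50.8 -324.8  785.3] near L [ -51.2 -264.8  786.7] near R [ -50.5 -384.9  784. ] far [  42.5 -325.1  821.4]
pitch 21.15 side 1.29 yaw -0.18
[0.52048055 0.03461541 0.11055417]
16 rows, end [0.521 0.035 0.112]
[5, 20, -18, 43, 0, 5, 20, -18, 43, 0, 5, 20, -18, 43, 0, 5, 20, -18, 43, 0, 5, 20, -18, 43, 0, 5, 20, -18, 43, 0, 5, 33, -14, 40, 0, 5, 33, -14, 40, 0, 5, 33, -14, 40, 0, 5, 33, -14, 40, 0, 5, 33, -14, 40, 0, 5, 33, -14, 40, 0]
[5, 0, -17, 44, 0, 5, 0, -17, 44, 0, 5, 0, -17, 44, 0, 5, 0, -17, 44, 0]
```

Request:
apply_moves(increments=[5,20,-18,43,0,5,20,-18,43,0,5,20,-18,43,0,5,20,-18,43,0,5,20,-18,43,0,5,20,-18,43,0,5,33,-14,40,0,5,33,-14,40,0,5,33,-14,40,0,5,33,-14,40,0,5,33,-14,40,0,5,33,-14,40,0])

```text
t: 17.58
eef_pos: [0.5123, 0.0123, 0.2812]
tool_rot: [0.155, 0.789, 0.585, 0.11]
contact_force: [1.2, -0.6, -5.7]
gripper_width: 0.148
```

```bash
python3 st.py; python3 - <<'E'
from geo import *
report();w=tcp_for((-.044,0,.060));print(w)
plan([(w,0)],5,50)
E
```

```text
t 17.57 q [0.041, 0.0, -0.319, 2.114, 0.318, 0.732, -0.779] p [0.5123 0.0123 0.2812] F [ 1.2 -0.6 -5.7] g 12.7
r 0.5125 az 1.4 y az -16.8 tilt 21.89 dir -18.1
[[0.292, 0.888, 0.354], [0.956, -0.268, -0.116], [-0.008, 0.373, -0.928]]
base mm: near mid [-46.2 -22.7 235.4] near L [-43.7  37.3 235.7] near R [-48.7 -82.6 235.2] far [ 46.8 -26.8 272. ]
pitch 21.44 side 0.24 yaw -2.52
[0.51994701 0.03379728 0.10576584]
4 rows, end [0.521 0.033 0.105]
[5, 6, -16, 41, 0, 5, 6, -16, 41, 0, 5, 6, -16, 41, 0, 5, 6, -16, 41, 0]
```

Request:
apply_moves(increments=[5,6,-16,41,-1.5,5,6,-16,41,-1,5,6,-16,41,0,5,6,-14,35,0,5,0,0,0,0])

```text
t: 18.2
eef_pos: [0.5164, 0.0338, 0.1038]
tool_rot: [0.156, 0.774, 0.604, 0.105]
contact_force: [0.3, -0.7, -6.7]
gripper_width: 0.147
```

```bash
python3 st.py; python3 geo.py; python3 - <<'E'
from geo import *
for n in ("scene","wrist","top"):
    im,d=read_camera(n);cv2.imwrite(f"pics/{n}2.png",im);np.save(f"{n}2.npy",d)
a=cv2.imread("pics/scene2.png")[170:300,180:350];cv2.imwrite("pics/sc2.png",cv2.resize(a,None,fx=4,fy=4,interpolation=cv2.INTER_CUBIC))
E
```

```text
t 18.2 q [-0.128, 0.292, -0.228, 2.284, 0.855, 0.39, -1.353] p [0.5164 0.0338 0.1038] F [ 0.3 -0.7 -6.7] g 12.5
r 0.5175 az 3.7 y az -13.78 tilt 21.68 dir -18.1
[[0.248, 0.903, 0.351], [0.968, -0.222, -0.115], [-0.026, 0.369, -0.929]]
base mm: near mid [-47.8  -3.3  58.1] near L [-48.   56.7  57.3] near R [-47.6 -63.3  59. ] far [45.5 -2.5 94.3]
pitch 21.18 side -0.78 yaw 0.49
```

View pics/sc2.png

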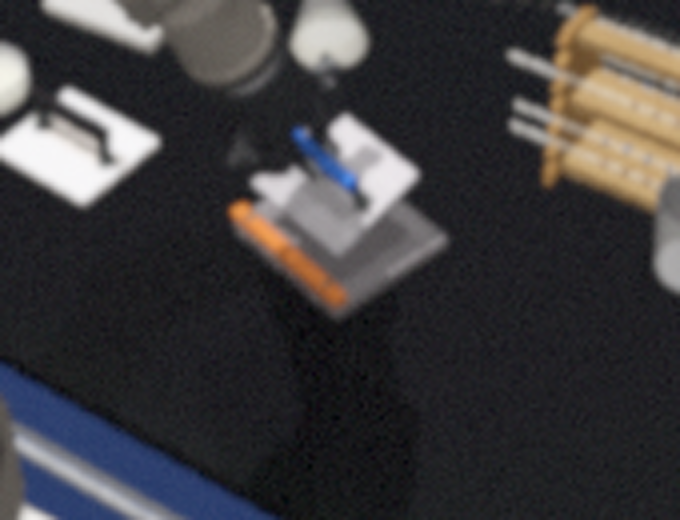

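View pics/wrist2.png

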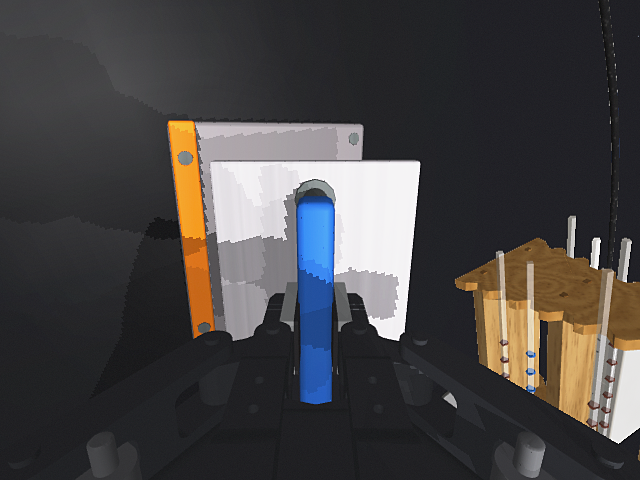

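```bash
cat > wm.py <<'E'
from geo import *
def wm(tag=None,o=None):
    o=get_obs();im,d=read_camera("wrist");X=cloud("wrist",d,o)
    if tag: cv2.imwrite(f"pics/{tag}.png",im)
    hsv=cv2.cvtColor(im,cv2.COLOR_BGR2HSV)
    Y=(X-B)@Rb*1000   # base frame mm
    org=np.all((hsv>=(5,150,90))&(hsv<=(22,255,255)),-1)&(d>0)&(np.abs(Y[...,0])<120)&(np.abs(Y[...,1])<120)
    r=Y[org&(Y[...,2]>20)];b=cv2.minAreaRect(r[:,:2].astype(np.float32));print('rail centre,size,ang',np.round(b[0],1),np.round(b[1],1),round(b[2],2),'z',np.round(np.median(r[:,2]),1),'x5/95',np.round(np.percentile(r[:,0],[1,99]),1),'ymax',round(np.percentile(r[:,1],99.5),1))
    # plate: predicted plane
    Rp,c=plate(o);L=(X-c)@Rp*1000
    neu=(hsv[...,1]<60)&(hsv[...,2]>70)&(d>0)
    m=neu&(np.abs(L[...,2]-8)<6)&(np.abs(L[...,0])<60)&(np.abs(L[...,1])<70)
    q=Y[m];cc=np.median(q,0)
    for _ in range(3):
        A=np.c_[q[:,:2],np.ones(len(q))];k=np.linalg.lstsq(A,q[:,2],rcond=None)[0];e=q[:,2]-A@k;q=q[np.abs(e)<2]
    print('plate plane pitch',round(np.degrees(np.arctan(k[0])),2),'side',round(np.degrees(np.arctan(k[1])),2),'n',len(q))
    l=L[m];print('in predicted plate frame: x',np.round(np.percentile(l[:,0],[.5,99.5]),1),'ymax',round(np.percentile(l[:,1],99.5),1),'z',np.round(np.median(l[:,2]),1))
    # near edge line: for rows bins of y take min x
    e=[]
    for y in range(-10,60,5):
        s=q[(q[:,1]>y)&(q[:,1]<y+5)]
        if len(s)>20: e.append((y+2.5,np.percentile(s[:,0],1),s[np.argmin(s[:,0]),2]))
    e=np.array(e)
    if len(e)>2: print('top near edge: x@y0',np.round(np.polyfit(e[:,0],e[:,1],1),3),'z',np.round(e[:,2].mean(),1))
    bd=neu&(np.abs(Y[...,2]-15)<4)&(np.abs(Y[...,1])<90)&(np.abs(Y[...,0])<70)
    if bd.sum()>50: print('board z',np.round(np.median(Y[bd][:,2]),1),'ymax',np.round(np.percentile(Y[bd][:,1],99.5),1),'plate ymax',np.round(np.percentile(q[:,1],99.5),1))
if __name__=='__main__':
    import sys; report(); wm(sys.argv[1] if len(sys.argv)>1 else None)
E
python3 wm.py w3
```

```text
base mm: near mid [-44.4  -2.2  62. ] near L [-44.5  57.9  61.4] near R [-44.3 -62.2  62.6] far [48.6 -1.7 98.8]
pitch 21.59 side -0.56 yaw 0.3
rail centre,size,ang [-58.    7.2] [137.4  13.9] 89.83 z 25.7 x5/95 [-64.8 -51.3] ymax 75.8
plate plane pitch 21.73 side 0.44 n 25124
in predicted plate frame: x [-48.9  49.5] ymax 60.4 z 7.3
top near edge: x@y0 [-1.0000e-03 -4.5458e+01] z 68.4
board z 13.7 ymax 75.8 plate ymax 58.4
```

```bash
python3 - <<'E'
from geo import *
w=tcp_for((-.047,0.000,.024));print(w,get_obs()['eef_pos'])
plan([(w,0)],5,14.9)
plan([(w,0)],5,20)
E
```

```text
[0.51748721 0.03667913 0.06991033] [0.51989905 0.03399833 0.10830298]
3 rows, end [0.518 0.037 0.07 ]
[5, 0.9, -5.7, 11.5, 0, 5, 0.9, -5.7, 11.5, 0, 5, 0.9, -5.7, 11.5, 0]
2 rows, end [0.516 0.036 0.07 ]
[5, 1, -9, 17, 0, 5, 1, -9, 17, 0]
```

Request:
apply_moves(increments=[5,2,-8,17,0,5,1,-8,16,0,5,0,0,0,0])

```text
t: 18.77
eef_pos: [0.5232, 0.0367, 0.0776]
tool_rot: [0.161, 0.775, 0.6, 0.115]
contact_force: [0.9, -0.3, -7.1]
gripper_width: 0.147
```

```bash
python3 st.py; python3 wm.py w4
```

```text
t 18.77 q [-0.214, 0.348, -0.137, 2.304, 1.051, 0.319, -1.57] p [0.5232 0.0367 0.0776] F [ 0.9 -0.3 -7.1] g 12.6
r 0.5245 az 4.0 y az -14.32 tilt 22.78 dir -16.7
[[0.253, 0.893, 0.371], [0.967, -0.228, -0.111], [-0.015, 0.387, -0.922]]
base mm: near mid [-40.9   1.8  31.3] near L [-40.8  61.8  31.1] near R [-41.  -58.2  31.5] far [51.6  1.7 69.3]
pitch 22.32 side -0.17 yaw -0.03
rail centre,size,ang [-58.1   1.2] [150.1  13.9] 89.79 z 25.7 x5/95 [-64.8 -51.3] ymax 75.8
plate plane pitch 22.44 side 0.74 n 25127
in predicted plate frame: x [-48.9  49.6] ymax 60.4 z 7.3
top near edge: x@y0 [ 1.0000e-03 -4.2097e+01] z 38.3
board z 13.8 ymax 75.7 plate ymax 62.0
```

```bash
python3 - <<'E'
from geo import *
for z in (.020,.016):
  w=tcp_for((-.048,0.000,z));plan([(w,0)],5,14.9); plan([(w,0)],5,20)
E
```

```text
1 rows, end [0.516 0.037 0.066]
[5, -2.1, -11.9, 8.1, 0]
1 rows, end [0.516 0.037 0.066]
[5, -2, -12, 8, 0]
2 rows, end [0.516 0.037 0.062]
[5, -1, -6.7, 5.9, 0, 5, -1, -6.7, 5.9, 0]
1 rows, end [0.516 0.037 0.062]
[5, -2, -13, 12, 0]
```

Request:
apply_moves(increments=[5,-2,-12,8,0,5,0,0,0,0])

```text
t: 19.08
eef_pos: [0.5183, 0.0369, 0.0698]
tool_rot: [0.162, 0.775, 0.599, 0.118]
contact_force: [-0.6, -0.2, -6.6]
gripper_width: 0.148
```

```bash
python3 st.py; python3 geo.py
```

```text
t 19.07 q [-0.254, 0.358, -0.097, 2.326, 1.145, 0.291, -1.677] p [0.5183 0.0369 0.0698] F [-0.6 -0.2 -6.6] g 12.6
r 0.5196 az 4.1 y az -14.48 tilt 23.17 dir -16.2
[[0.254, 0.89, 0.378], [0.967, -0.23, -0.11], [-0.011, 0.393, -0.919]]
base mm: near mid [-45.4   1.1  23.2] near L [-45.3  61.1  23.3] near R [-45.6 -59.   23.1] far [46.8  0.7 61.8]
pitch 22.71 side 0.06 yaw -0.2
```

Request:
apply_moves(increments=[5,0,-5,6,0,5,0,0,0,0])

```text
t: 19.32
eef_pos: [0.5189, 0.0378, 0.0653]
tool_rot: [0.163, 0.775, 0.598, 0.121]
contact_force: [-0.4, -0.2, -5.8]
gripper_width: 0.146
```

```bash
python3 st.py; python3 wm.py w5
```

```text
t 19.32 q [-0.273, 0.368, -0.077, 2.331, 1.203, 0.279, -1.741] p [0.5189 0.0378 0.0653] F [-0.4 -0.2 -5.8] g 12.4
r 0.5203 az 4.2 y az -14.57 tilt 23.45 dir -15.8
[[0.255, 0.888, 0.383], [0.967, -0.231, -0.108], [-0.008, 0.398, -0.917]]
base mm: near mid [-44.8   2.2  18.6] near L [-44.6  62.2  18.8] near R [-45.  -57.8  18.3] far [47.3  1.7 57.7]
pitch 23.0 side 0.22 yaw -0.28
rail centre,size,ang [-58.   7.] [138.3  13.9] 89.78 z 25.7 x5/95 [-64.8 -51.3] ymax 75.7
plate plane pitch 23.13 side 1.11 n 25140
in predicted plate frame: x [-56.3  49.5] ymax 60.4 z 7.3
top near edge: x@y0 [ 3.0000e-03 -4.6103e+01] z 24.7
board z 13.7 ymax 76.0 plate ymax 62.1
```

Request:
apply_moves(increments=[5,-2,-6,3.5,0,5,0,0,0,0])

```text
t: 19.62
eef_pos: [0.5179, 0.0374, 0.0627]
tool_rot: [0.165, 0.775, 0.598, 0.124]
contact_force: [-0.3, -0.5, -5.6]
gripper_width: 0.147
```

```bash
python3 st.py; python3 geo.py
```

```text
t 19.62 q [-0.288, 0.372, -0.06, 2.34, 1.262, 0.268, -1.804] p [0.5179 0.0374 0.0627] F [-0.3 -0.5 -5.6] g 12.5
r 0.5193 az 4.1 y az -14.67 tilt 23.77 dir -15.4
[[0.255, 0.885, 0.389], [0.967, -0.232, -0.107], [-0.005, 0.403, -0.915]]
base mm: near mid [-45.4   1.7  15.8] near L [-45.2  61.8  16.2] near R [-45.6 -58.3  15.4] far [46.4  1.1 55.4]
pitch 23.33 side 0.4 yaw -0.38
```

Request:
apply_moves(increments=[5,-2,-6,2,0,5,0,0,0,0])

```text
t: 19.88
eef_pos: [0.5187, 0.0381, 0.0628]
tool_rot: [0.167, 0.774, 0.597, 0.128]
contact_force: [-0.1, -0.5, -4.6]
gripper_width: 0.145
```

```bash
python3 st.py; python3 wm.py w6
```

```text
t 19.88 q [-0.299, 0.372, -0.05, 2.346, 1.317, 0.261, -1.862] p [0.5187 0.0381 0.0628] F [-0.1 -0.5 -4.6] g 12.4
r 0.5201 az 4.2 y az -14.71 tilt 24.3 dir -14.8
[[0.254, 0.882, 0.398], [0.967, -0.231, -0.105], [-0.001, 0.412, -0.911]]
base mm: near mid [-44.4   2.7  15.6] near L [-44.2  62.7  16.2] near R [-44.5 -57.3  14.9] far [47.1  2.  56. ]
pitch 23.86 side 0.63 yaw -0.42
rail centre,size,ang [-58.4   8.9] [134.5  14.6] 89.73 z 25.7 x5/95 [-64.9 -51.3] ymax 75.7
plate plane pitch 23.81 side 1.27 n 25051
in predicted plate frame: x [-49.2  49.4] ymax 60.2 z 7.2
top near edge: x@y0 [ 3.0000e-03 -4.5968e+01] z 22.5
board z 13.7 ymax 75.9 plate ymax 62.3
```

Request:
apply_moves(increments=[5,0,-1,4,0,5,0,0,0,0], squeeze=40)

```text
t: 20.18
eef_pos: [0.5216, 0.039, 0.0609]
tool_rot: [0.168, 0.774, 0.597, 0.131]
contact_force: [-6.4, -0.2, 4.8]
gripper_width: 0.149
```

```bash
python3 st.py; python3 wm.py w7
```

```text
t 20.18 q [-0.303, 0.379, -0.044, 2.344, 1.355, 0.256, -1.899] p [0.5216 0.039  0.0609] F [-6.4 -0.2  4.8] g 12.8
r 0.5231 az 4.3 y az -14.73 tilt 24.53 dir -14.4
[[0.253, 0.88, 0.402], [0.967, -0.231, -0.103], [0.002, 0.415, -0.91]]
base mm: near mid [-41.6   4.4  13.5] near L [-41.5  64.4  14.3] near R [-41.6 -55.6  12.6] far [49.8  3.7 54.3]
pitch 24.09 side 0.79 yaw -0.44
rail centre,size,ang [-58.1   9.6] [133.  14.] 89.67 z 25.7 x5/95 [-64.8 -51.3] ymax 75.8
plate plane pitch 22.16 side 0.1 n 24269
in predicted plate frame: x [-57.4  47.9] ymax 59.3 z 6.8
top near edge: x@y0 [ 7.000e-03 -4.515e+01] z 21.2
board z 13.7 ymax 75.9 plate ymax 63.0
```

Request:
apply_moves(increments=[5,-4,-6,-5,0,5,-2,-6,0,0,5,0,0,0,0], squeeze=80)

```text
t: 20.6
eef_pos: [0.5142, 0.0376, 0.0644]
tool_rot: [0.17, 0.774, 0.595, 0.136]
contact_force: [0.8, -0.9, -6.9]
gripper_width: 0.147
```

```bash
python3 st.py; python3 wm.py w8
```

```text
t 20.6 q [-0.309, 0.363, -0.042, 2.366, 1.418, 0.255, -1.97] p [0.5142 0.0376 0.0644] F [ 0.8 -0.9 -6.9] g 12.6
r 0.5156 az 4.2 y az -14.98 tilt 25.13 dir -13.8
[[0.255, 0.875, 0.412], [0.967, -0.234, -0.101], [0.008, 0.425, -0.905]]
base mm: near mid [-47.9   1.6  16.7] near L [-47.7  61.6  17.8] near R [-48.1 -58.4  15.5] far [43.   0.5 58.5]
pitch 24.68 side 1.11 yaw -0.68
rail centre,size,ang [-59.   24.2] [104.2  16. ] 89.71 z 25.7 x5/95 [-65.  -51.3] ymax 75.8
plate plane pitch 24.4 side 1.47 n 24930
in predicted plate frame: x [-54.5  49.1] ymax 60.0 z 7.3
top near edge: x@y0 [ 3.0000e-03 -4.9961e+01] z 24.2
board z 13.7 ymax 76.0 plate ymax 60.7
```

Request:
apply_moves(increments=[5,0,-3,3,0,5,0,0,0,0], squeeze=40)

```text
t: 20.9
eef_pos: [0.515, 0.0382, 0.0623]
tool_rot: [0.171, 0.773, 0.595, 0.138]
contact_force: [-1.5, -0.7, 1.2]
gripper_width: 0.148
```

```bash
python3 st.py; python3 wm.py w9
```

```text
t 20.9 q [-0.31, 0.369, -0.043, 2.368, 1.467, 0.256, -2.022] p [0.515  0.0382 0.0623] F [-1.5 -0.7  1.2] g 12.6
r 0.5164 az 4.2 y az -15.02 tilt 25.38 dir -13.7
[[0.255, 0.873, 0.417], [0.967, -0.234, -0.101], [0.009, 0.429, -0.903]]
base mm: near mid [-47.    2.4  14.4] near L [-46.9  62.4  15.6] near R [-47.2 -57.6  13.1] far [43.7  1.2 56.5]
pitch 24.94 side 1.18 yaw -0.72
rail centre,size,ang [-58.7  24.3] [103.6  15.3] 89.67 z 25.7 x5/95 [-65.  -51.3] ymax 75.7
plate plane pitch 23.82 side 0.69 n 24749
in predicted plate frame: x [-50.   48.5] ymax 59.4 z 7.0
top near edge: x@y0 [ 6.00e-03 -4.99e+01] z 22.3
board z 13.7 ymax 75.8 plate ymax 60.9
```

Request:
apply_moves(increments=[5,0,2,6,0,5,0,0,0,0], squeeze=20)

```text
t: 21.2
eef_pos: [0.5197, 0.0379, 0.0594]
tool_rot: [0.172, 0.773, 0.595, 0.139]
contact_force: [-5.9, -1.1, 9.6]
gripper_width: 0.146
```

```bash
python3 st.py; python3 wm.py w10
```

```text
t 21.2 q [-0.305, 0.381, -0.043, 2.362, 1.504, 0.253, -2.054] p [0.5197 0.0379 0.0594] F [-5.9 -1.1  9.6] g 12.5
r 0.5211 az 4.2 y az -15.03 tilt 25.53 dir -13.4
[[0.254, 0.872, 0.419], [0.967, -0.234, -0.1], [0.011, 0.431, -0.902]]
base mm: near mid [-42.3   3.3  11.4] near L [-42.2  63.3  12.8] near R [-42.4 -56.7  10. ] far [48.3  2.2 53.8]
pitch 25.08 side 1.3 yaw -0.73
rail centre,size,ang [-58.7   9.1] [134.2  15.2] 89.7 z 25.7 x5/95 [-65.  -51.3] ymax 75.7
plate plane pitch 19.94 side -0.07 n 24045
in predicted plate frame: x [-55.8  45.4] ymax 64.5 z 7.9
top near edge: x@y0 [ 1.0000e-02 -4.9356e+01] z 21.0
board z 13.7 ymax 75.9 plate ymax 61.1
```

Request:
apply_moves(increments=[5,0,2,6,0,5,0,0,0,0])

```text
t: 21.5
eef_pos: [0.5234, 0.037, 0.0571]
tool_rot: [0.172, 0.773, 0.594, 0.141]
contact_force: [-14.0, 0.6, 25.5]
gripper_width: 0.147
```

```bash
python3 st.py; python3 wm.py w11
```

```text
t 21.5 q [-0.298, 0.39, -0.045, 2.357, 1.54, 0.252, -2.085] p [0.5234 0.037  0.0571] F [-14.    0.6  25.5] g 12.5
r 0.5248 az 4.0 y az -15.08 tilt 25.7 dir -13.1
[[0.254, 0.87, 0.422], [0.967, -0.234, -0.098], [0.013, 0.433, -0.901]]
base mm: near mid [-38.3   3.5   9.1] near L [-38.2  63.5  10.5] near R [-38.4 -56.5   7.6] far [52.1  2.2 51.7]
pitch 25.25 side 1.42 yaw -0.78
rail centre,size,ang [-58.2  10.6] [131.4  14.3] 89.74 z 25.7 x5/95 [-64.9 -51.3] ymax 75.8
plate plane pitch 16.63 side -0.26 n 15466
in predicted plate frame: x [-58.7  36.4] ymax 68.7 z 9.5
top near edge: x@y0 [ -0.138 -40.445] z 20.3
board z 13.7 ymax 75.9 plate ymax 61.2
```

```bash
sed -i 's/np.abs(L\[...,2\]-8)<6)&(np.abs(L\[...,0\])<60)/np.abs(L[...,2]-8)<30)\&(np.abs(L[...,0])<70)\&(Y[...,2]>19)\&(Y[...,0]>-51)\&(Y[...,0]<70)\&(Y[...,1]>-20)/; s/np.abs(e)<2\]/np.abs(e)<(8,3,2)[_]]/' wm.py; python3 wm.py w12
```

```text
base mm: near mid [-38.5   3.4   9.2] near L [-38.4  63.5  10.7] near R [-38.6 -56.6   7.7] far [52.   2.2 51.9]
pitch 25.25 side 1.42 yaw -0.78
rail centre,size,ang [-58.1  10.4] [131.7  14.3] 89.74 z 25.7 x5/95 [-64.8 -51.2] ymax 75.8
plate plane pitch 16.41 side -0.1 n 23069
in predicted plate frame: x [-54.8  42.6] ymax 58.4 z 9.5
top near edge: x@y0 [ 9.0000e-03 -4.8852e+01] z 21.0
board z 13.7 ymax 75.9 plate ymax 61.1
```

View pics/w12.png

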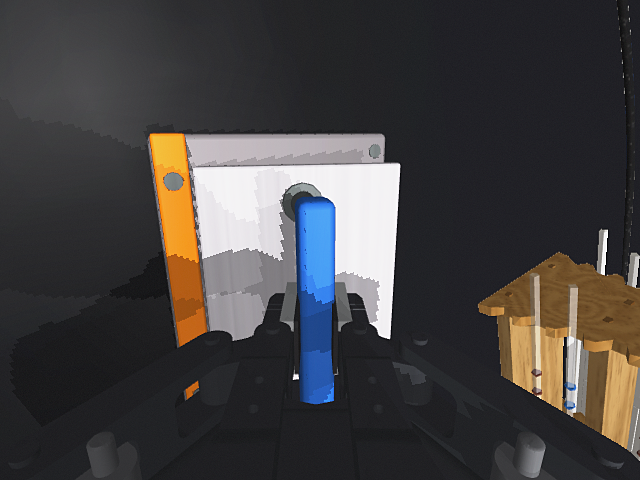

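Request:
apply_moves(increments=[13.5,0,0,0,0,14.5,0,0,0,0])

```text
t: 21.85
eef_pos: [0.5223, 0.0372, 0.0577]
tool_rot: [0.172, 0.773, 0.595, 0.141]
contact_force: [0.2, -0.6, -0.4]
gripper_width: 0.171
```

```bash
python3 st.py; python3 wm.py w13
```

```text
t 21.85 q [-0.298, 0.387, -0.046, 2.36, 1.539, 0.251, -2.085] p [0.5223 0.0372 0.0577] F [ 0.2 -0.6 -0.4] g 14.6
r 0.5236 az 4.1 y az -15.06 tilt 25.68 dir -13.0
[[0.253, 0.87, 0.422], [0.967, -0.234, -0.097], [0.014, 0.433, -0.901]]
base mm: near mid [-39.5   3.4   9.6] near L [-39.5  63.4  11.1] near R [-39.6 -56.6   8.1] far [51.   2.2 52.2]
pitch 25.23 side 1.46 yaw -0.75
rail centre,size,ang [-58.4  11.1] [130.2  14.6] 89.79 z 25.7 x5/95 [-64.9 -51.3] ymax 75.8
plate plane pitch 17.63 side -0.0 n 23052
in predicted plate frame: x [-54.2  43.5] ymax 58.5 z 9.6
top near edge: x@y0 [ 1.200e-02 -4.917e+01] z 21.3
board z 13.7 ymax 75.9 plate ymax 61.1
```

Request:
apply_moves(increments=[15.3,0,2,4,0,16,0,2,4,0,16,0,0,0,0])

```text
t: 22.28
eef_pos: [0.53, 0.0353, 0.0519]
tool_rot: [0.172, 0.773, 0.594, 0.141]
contact_force: [0.2, 0.0, 5.9]
gripper_width: 0.186
```

```bash
python3 st.py; python3 wm.py w14
```

```text
t 22.27 q [-0.285, 0.408, -0.048, 2.346, 1.579, 0.249, -2.115] p [0.53   0.0353 0.0519] F [0.2 0.  5.9] g 15.9
r 0.5312 az 3.8 y az -15.09 tilt 25.7 dir -13.0
[[0.254, 0.87, 0.423], [0.967, -0.235, -0.097], [0.014, 0.433, -0.901]]
base mm: near mid [-31.5   3.5   3.8] near L [-31.4  63.5   5.3] near R [-31.6 -56.5   2.2] far [58.9  2.2 46.5]
pitch 25.25 side 1.48 yaw -0.79
rail centre,size,ang [-58.  12.] [128.3  13.9] 89.83 z 25.7 x5/95 [-64.8 -51.3] ymax 75.7
plate plane pitch 9.78 side -0.07 n 22863
in predicted plate frame: x [-58.1  37. ] ymax 58.4 z 14.1
top near edge: x@y0 [ 1.1000e-02 -4.8254e+01] z 20.8
board z 13.7 ymax 75.8 plate ymax 61.1
```

Request:
apply_moves(increments=[16.7,0,1,4,0,17.3,0,1,4,0,17.3,0,0,0,0])

```text
t: 22.7
eef_pos: [0.5364, 0.0337, 0.0457]
tool_rot: [0.172, 0.773, 0.594, 0.142]
contact_force: [0.6, 0.2, 4.0]
gripper_width: 0.205
```

```bash
python3 st.py; python3 wm.py w15
```

```text
t 22.7 q [-0.27, 0.429, -0.056, 2.335, 1.631, 0.251, -2.16] p [0.5364 0.0337 0.0457] F [0.6 0.2 4. ] g 17.5
r 0.5375 az 3.6 y az -15.13 tilt 25.8 dir -13.0
[[0.254, 0.869, 0.424], [0.967, -0.235, -0.098], [0.014, 0.435, -0.9]]
base mm: near mid [-24.8   3.5  -2.4] near L [-24.7  63.5  -0.9] near R [-25.  -56.5  -4. ] far [65.5  2.2 40.4]
pitch 25.35 side 1.47 yaw -0.83
rail centre,size,ang [-58.1   1.2] [149.8  14. ] 89.82 z 25.7 x5/95 [-64.8 -51.2] ymax 75.7
plate plane pitch 3.0 side -0.02 n 22767
in predicted plate frame: x [-60.8  30.7] ymax 58.4 z 19.5
top near edge: x@y0 [ 1.1000e-02 -4.7442e+01] z 20.4
board z 13.7 ymax 75.9 plate ymax 61.2
```

Request:
apply_moves(increments=[17.8,0,1,4,0,18.2,0,0,2,0,18.5,0,0,0,0])

```text
t: 23.12
eef_pos: [0.5397, 0.0331, 0.0414]
tool_rot: [0.173, 0.773, 0.594, 0.142]
contact_force: [0.3, -1.1, 1.7]
gripper_width: 0.219
```

```bash
python3 st.py; python3 wm.py w16
```

```text
t 23.12 q [-0.257, 0.442, -0.067, 2.33, 1.671, 0.255, -2.195] p [0.5397 0.0331 0.0414] F [ 0.3 -1.1  1.7] g 18.7
r 0.5408 az 3.5 y az -15.11 tilt 25.89 dir -13.0
[[0.254, 0.869, 0.425], [0.967, -0.235, -0.098], [0.015, 0.436, -0.9]]
base mm: near mid [-21.4   3.7  -6.7] near L [-21.3  63.7  -5.2] near R [-21.5 -56.3  -8.3] far [68.9  2.4 36.2]
pitch 25.44 side 1.5 yaw -0.81
rail centre,size,ang [-58.    1.6] [148.9  14.1] 89.93 z 25.7 x5/95 [-64.8 -51.1] ymax 75.7
plate plane pitch 0.05 side -0.0 n 22972
in predicted plate frame: x [-61.7  27.7] ymax 58.3 z 23.8
top near edge: x@y0 [ 1.0000e-02 -4.7103e+01] z 20.7
board z 13.7 ymax 75.9 plate ymax 61.2
```

Request:
apply_moves(increments=[18.5,0,-4,-2,0,18.5,0,-4,-2,0,18.5,0,0,0,0])

```text
t: 23.55
eef_pos: [0.5353, 0.0345, 0.0433]
tool_rot: [0.176, 0.773, 0.593, 0.144]
contact_force: [1.8, -0.6, -3.9]
gripper_width: 0.221
```

```bash
python3 st.py; python3 wm.py w17
```

```text
t 23.55 q [-0.254, 0.435, -0.082, 2.342, 1.696, 0.271, -2.23] p [0.5353 0.0345 0.0433] F [ 1.8 -0.6 -3.9] g 18.9
r 0.5364 az 3.7 y az -15.25 tilt 26.31 dir -13.1
[[0.256, 0.865, 0.432], [0.967, -0.236, -0.101], [0.015, 0.443, -0.896]]
base mm: near mid [-25.7   4.1  -5.1] near L [-25.5  64.1  -3.6] near R [-26.  -55.9  -6.7] far [64.3  2.6 38.5]
pitch 25.85 side 1.49 yaw -0.95
rail centre,size,ang [-58.1   1.7] [149.2  14. ] 89.85 z 25.7 x5/95 [-64.8 -51.3] ymax 75.9
plate plane pitch 1.79 side 0.01 n 22891
in predicted plate frame: x [-61.3  28.8] ymax 58.2 z 22.5
top near edge: x@y0 [ 5.0000e-03 -5.0442e+01] z 20.8
board z 13.7 ymax 75.9 plate ymax 61.4
```

Request:
apply_moves(increments=[19,0,-1,4,0,20,0,-1,1,0])

```text
t: 23.85
eef_pos: [0.5376, 0.0342, 0.0388]
tool_rot: [0.177, 0.773, 0.592, 0.145]
contact_force: [3.2, 0.2, 4.7]
gripper_width: 0.235
```

```bash
python3 st.py; python3 wm.py w18
```

```text
t 23.85 q [-0.239, 0.449, -0.099, 2.34, 1.742, 0.283, -2.274] p [0.5376 0.0342 0.0388] F [3.2 0.2 4.7] g 20.1
r 0.5387 az 3.6 y az -15.29 tilt 26.53 dir -13.2
[[0.257, 0.863, 0.435], [0.966, -0.236, -0.102], [0.015, 0.446, -0.895]]
base mm: near mid [-23.2   4.4  -9.7] near L [-23.   64.4  -8.1] near R [-23.5 -55.6 -11.3] far [66.6  2.8 34.3]
pitch 26.08 side 1.48 yaw -0.98
rail centre,size,ang [-58.1   2.5] [147.3  14. ] 89.78 z 25.8 x5/95 [-64.7 -51.2] ymax 75.8
plate plane pitch 0.08 side 0.02 n 21190
in predicted plate frame: x [-59.3  27.3] ymax 58.0 z 26.0
top near edge: x@y0 [-4.4000e-02 -4.5194e+01] z 20.3
board z 13.8 ymax 75.9 plate ymax 61.5
```

```bash
cat > flat.py <<'E'
from geo import *
import sys
cam=sys.argv[1]
o=get_obs();im,d=read_camera(cam);X=cloud(cam,d,o);cv2.imwrite(f"pics/{sys.argv[2]}.png",im)
Y=(X-B)@Rb*1000;hsv=cv2.cvtColor(im,cv2.COLOR_BGR2HSV)
neu=(hsv[...,1]<60)&(hsv[...,2]>60)&(d>0)
m=neu&(Y[...,2]>17.5)&(Y[...,2]<28)&(np.abs(Y[...,0])<75)&(np.abs(Y[...,1])<80)
m=cv2.morphologyEx(m.astype(np.uint8),cv2.MORPH_OPEN,np.ones((3,3)))>0
q=Y[m];A=np.c_[q[:,:2],np.ones(len(q))];k=np.linalg.lstsq(A,q[:,2],rcond=None)[0]
print('n',len(q),'pitch',np.degrees(np.arctan(k[0])).round(2),'side',np.degrees(np.arctan(k[1])).round(2),'z',k[2].round(1))
print('x',np.percentile(q[:,0],[.5,99.5]).round(1),'y',np.percentile(q[:,1],[.5,99.5]).round(1))
b=cv2.minAreaRect(q[:,:2].astype(np.float32));print('rect',np.round(b[0],1),np.round(b[1],1),round(b[2],2))
for nm,ax,lo in(('near',0,1),('far',0,99)):
    e=[]
    for y in range(-55,56,5):
        s=q[(q[:,1]>y)&(q[:,1]<y+5)]
        if len(s)>10:e.append((y+2.5,np.percentile(s[:,0],lo)))
    e=np.array(e)
    if len(e)>3: f=np.polyfit(e[:,0],e[:,1],1);print(nm,'x0',f[1].round(1),'angle',np.degrees(np.arctan(f[0])).round(2),'n',len(e))
org=np.all((hsv>=(5,150,90))&(hsv<=(22,255,255)),-1)&(d>0)&(np.abs(Y[...,0])<120)&(np.abs(Y[...,1])<120)&(Y[...,2]>20)
r=Y[org];b=cv2.minAreaRect(r[:,:2].astype(np.float32));print('rail x',np.percentile(r[:,0],[1,99]).round(1),np.round(b[0],1),np.round(b[1],1),round(b[2],2))
E
python3 flat.py wrist f1
```

```text
n 24251 pitch -0.11 side 0.24 z 21.7
x [-58.4  47.7] y [-31.5  61.6]
rect [-5.9  1.6] [110.4 121. ] 0.36
near x0 -42.9 angle -17.32 n 20
far x0 29.2 angle 25.37 n 20
rail x [-64.8 -51.3] [-58.2   2.3] [147.7  14. ] 89.83
```

View pics/f1.png

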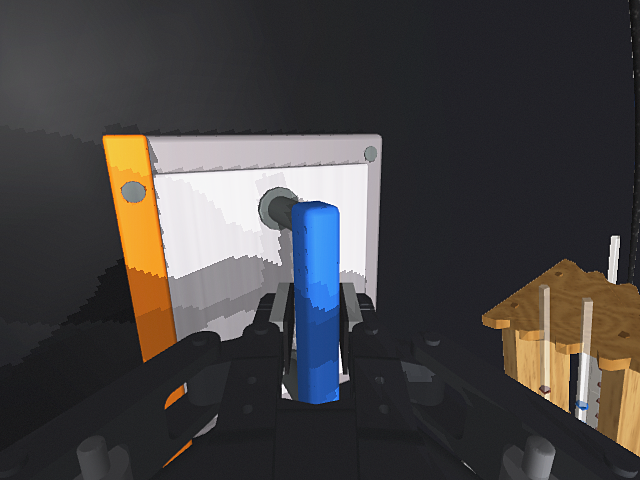

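Request:
apply_moves(increments=[25,0,0,-4,0,30,0,0,-8,0])

```text
t: 24.2
eef_pos: [0.5291, 0.0359, 0.0479]
tool_rot: [0.175, 0.773, 0.593, 0.144]
contact_force: [0.3, 0.6, 0.3]
gripper_width: 0.347
```

```bash
python3 st.py
```

```text
t 24.2 q [-0.268, 0.418, -0.075, 2.352, 1.659, 0.268, -2.2] p [0.5291 0.0359 0.0479] F [0.3 0.6 0.3] g 29.7
r 0.5303 az 3.9 y az -15.21 tilt 26.17 dir -13.2
[[0.256, 0.866, 0.429], [0.967, -0.236, -0.1], [0.014, 0.441, -0.897]]
```

Request:
apply_moves(increments=[38,0,3,-12,0,45,0,2,-30,0,55,0,0,-50,0,60,0,0,-60,0])

```text
t: 24.7
eef_pos: [0.4691, 0.0484, 0.1719]
tool_rot: [0.173, 0.773, 0.594, 0.139]
contact_force: [1.8, -0.1, 0.8]
gripper_width: 0.702
```

```bash
python3 st.py; python3 flat.py wrist f2;python3 flat.py top f3
```

```text
t 24.7 q [-0.252, 0.067, -0.178, 2.374, 0.713, 0.439, -1.299] p [0.4691 0.0484 0.1719] F [ 1.8 -0.1  0.8] g 60.0
r 0.4716 az 5.9 y az -15.04 tilt 25.61 dir -13.6
[[0.255, 0.871, 0.42], [0.967, -0.234, -0.102], [0.01, 0.432, -0.902]]
n 10191 pitch -0.06 side 0.06 z 22.0
x [-54.8  48. ] y [-57.1  61.3]
rect [-6.   1.7] [110.8 120. ] 0.07
near x0 -50.4 angle -2.23 n 23
far x0 47.4 angle -0.06 n 23
rail x [-65.3 -51.5] [-67.3   2.7] [148.9  45.2] 84.99
n 654 pitch 0.06 side -0.1 z 22.7
x [-49.   49.8] y [-59.1  58.9]
rect [-0.  -0.3] [101.7 119. ] 0.31
near x0 -25.9 angle 32.27 n 23
far x0 45.5 angle -2.35 n 23
rail x [-101.4  -53.5] [-78.3 -25.9] [49.6 96. ] 0.59
```

View pics/f2.png

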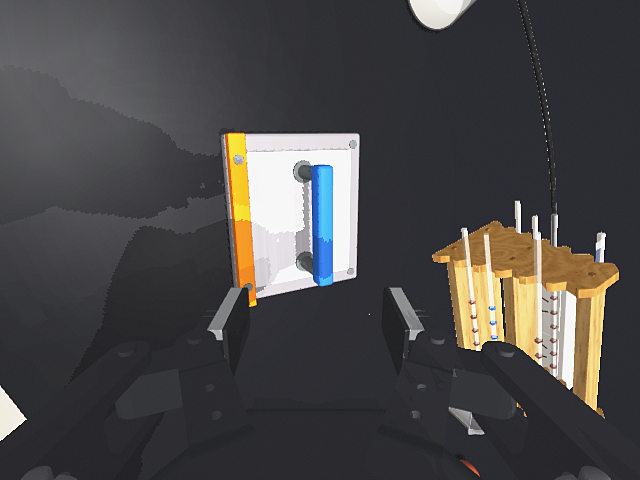

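```bash
python3 - <<'E'
from geo import *
im,d=read_camera("top");X=cloud("top",d);cv2.imwrite("pics/end.png",im)
for t in ("drip_cover","flask","beaker"):
  for r in outline_of("top",t)[:1]: print(t,round(r['p'],2),np.round(r['extent']))
E
```

```text
drip_cover 0.62 [154. 281.  39.  29.]
flask 0.89 [191. 194.  29.  28.]
beaker 0.6 [345. 202.  25.  34.]
```

View pics/end.png

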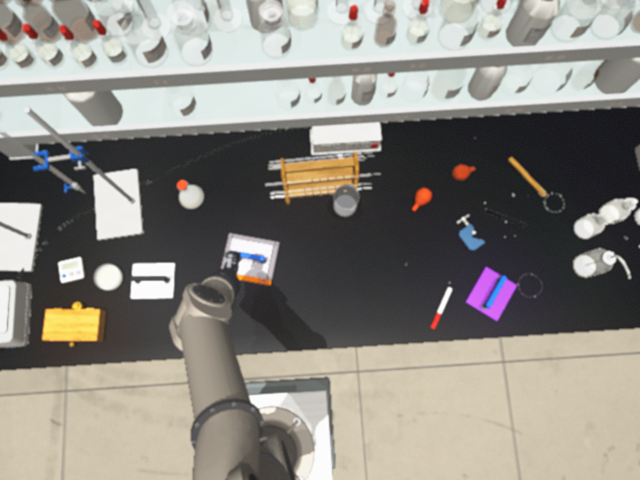

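The plate lies on the base at (252,262). The cover (153,281), flask (191,194) and beaker (345,202) are where they were, and the gripper is clear of the plate.

```bash
python3 -c "
from station import *
print(hand_in())"
```

```text
the job is handed in; nothing more can be done
None
```

The steel plate is lying flat on the press base against the orange rail, released, and the job was handed in at about 25 s of the 45 s allowed.

- **How it was done:** I took the plate by its blue handle and tilted it by raising the arm into its wrist joint limit. I rested its near edge just inside the rail at about 24°, then eased it down on that edge through 20°, 16°, 10° and 3° to flat. A light nudge took it to the rail before I let go.
- **Last checks:**
  - **Flat:** within about 0.1°.
  - **Square:** the far edge is parallel to the rail within 0.1°, and the near edge is at the rail within about 1 mm.
  - **Centred:** within about 1 mm along the rail.
  - **Left alone:** the cover, flask and beaker show at the same image positions as at the start, within about 2 pixels.

**What went less cleanly:**
- The tilt at touchdown was nearer 24° than 20°.
- The edge first touched about 8 mm from the rail, so I lifted the plate slightly and set it down again closer.
- At about 16° the grip was too tight and the wrist force rose to about 29 N. I loosened the grip, which let the plate back to 17.6°, and then went on.
- The nudge to the rail raised the plate by about 1.8° for a moment before it settled flat.
- In the final pictures the near-edge line fits were disturbed by shadow and the arm. The squareness and position figures come from the far edge and the fitted outline instead.

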